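Hang the grill press on its sloped stand

TASK

Hang the steel grill press on the sloped wooden stand: both of its holes go over the stand's two pins, grip facing outwards, and the plate ends fully home with its back flat against the board. The pin rail can sit a little to either side in its slot, so find out where the pins are. Leave the other things on the worktop where they stand.

Things in the scene. Friction and masses are not known exactly. Their poses are not given: they have to be found in the camera images.
- press: Grill press, loose, 0.26 to 0.49 kg: flat steel plate 100 (its x) x 110 (y) x 6 mm with a wooden bar grip across its upper face. Origin: centre of the plate's underside; z out of the grip's side, x towards the edge with the two holes. Starts flat, grip up, on a chopping board (top about 27 mm over the worktop) laid over the sink, that edge roughly away from the robot.
- press_grip (a point): Centre of the press's bar grip, 38 mm over its underside (z), x = y = 0. The bar is 18 (x) x 86 (y) x 20 mm (z), on two 10 mm posts at y = -30 and +30 mm; 22 mm clear between bar and plate.
- press_holes (a point): Point midway between the press's two through holes, on the underside: x = +36 mm from the press's origin. The holes are 11 mm wide, at y = -38 and +38 mm.
- board: Sloped face, 148 (its x) x 156 (y) mm, of the fixed light-wood stand (156 wide, 150 deep, 102 high). Origin: middle of the face, 64 mm over the worktop; x up the slope, which is 30 degrees from level and rises away from the robot; z out of the face; y along the slot. When hung, the press has its origin on this face at x about 0, y = the rail's setting, axes parallel to the board's.
- slot_mid (a point): Middle of the slot (board x = +36 mm) on the board's face. In the slot is a clamped, immovable steel rail, face 3 mm below the board's, with two 8 mm steel pins square to the face, 76 mm apart along y, 20 mm out of the face, the last 2 mm tapered to 6 mm. The pins' midpoint lies -14 to +14 mm along y from this point; the setting is not reported: feel or look for it.
- jam_jar: glass jam jar with a lid, 66 mm wide, 99 high; a bystander, origin at its underside
- mug_tea: two-tone mug, 88 mm high; a bystander, origin at its underside
- garlic: garlic bulb, about 60 mm; a bystander, origin at its underside
- lemon: lemon, 78x55x56 mm; a bystander, origin at its underside
- salt_shaker: salt shaker, 44 mm wide, 90 high; a bystander, origin at its underside
- sardine_tin: flat tin, 63x105x24 mm; a bystander, origin at its underside

How it is judged:
At the end, for the whole second after the job is handed in: The press hangs on both pins and rests: its underside within 3 mm of the board's face and parallel to it within 0.06 rad, its origin within 6 mm of the board's middle along the slope and within 20 mm across, the holes' edge uppermost (x of press in the frame of board between -0.006 and 0.006 m and y of press in the frame of board between -0.02 and 0.02 m and z of press in the frame of board between -0.003 and 0.003 m and x of press_holes in the frame of board above 0.028 m and angle between the z axis of press and the z axis of board, either way round below 0.06 rad and linear speed of press below 0.02 m/s); the robot touches nothing.
It fails at once if a bystander is moved by more than 30 mm (distance of any of jam_jar, mug_tea, garlic, lemon, salt_shaker, sardine_tin from where it was at the start of the episode above 0.03 m).
It also fails if it takes over 58 s, if anything falls off the work surface, if the arm or the gripper's body presses on something with over 40 N, if the wrist force passes 120 N, or if a joint passes its speed limit or range.

ROBOT

A 6-joint arm with a two-finger parallel gripper is mounted at the origin on a cart in front of the work surface, level with it; the furniture and walls round the work are solid. World frame = base frame: x ahead of the robot, y to its left, z up, the work surface at z = 0. Lengths are in m, angles in rad, forces in N, time in s.
With the tool pointing down it reaches from about 0.35 to 0.85 m from the base axis. Payload 8.1 kg.
Tool frame: the origin (TCP) lies at the very end of the fingers, on their centre line; the grasp point (between the pads) lies 19 mm behind it; z points along the fingers, y is the line along which they close (so a half turn about z gives the same grasp; the last joint's range is limited). The gripper opens to 93 mm and grips with 3 to 60 N. Pads are 15 mm wide; open, the fingers measure 128 mm over their backs; the gripper's body (75 mm by 188 mm) begins 65 mm behind the grasp point.
Start: joints at [1.163, 0.13, 1.488, -0, 1.523, -0.085], TCP at [0.19, 0.569, 0.219] pointing down, gripper open.
Joint ranges: [-2.96, 2.96], [-0.89, 2.26], [0.02, 2.5], [-1.34, 4.48], [0, 2.73], [-2.66, 2.66]. Speed limits (rad/s): [2.39, 2.39, 2.79, 3.14, 3.14, 3.14].

INTERFACE

Orientations are given as a rotation vector (axis times angle).
In Python, from plant import robot gives the robot as it stands.
- The arm moves only by the tool play_rows, never from a script. Its argument "deltas" is one flat list of numbers, 5 for each row, row after row: the shift along the tool's x, y, z in mm, then the turn about the tool's z in degrees, then the finger opening in mm, from 0 to 93. A call has 1 to 10 rows; each row shifts and turns the commanded pose from where the row before left it, along the tool's axes as they then stand; what a row does not reach is not made up. A row lasts 1/12 s, in which the tool goes at most 41.7 mm and 7.16 degrees, less where a joint would pass 70% of its speed; a pose out of reach is approached as far as the arm can. A call with a gripper value outside its range is refused whole. The fingers move at their own pace and stop on an object; "newtons" is the grip in N (left out, the last holds). Time passes only in rows, so rows that do not move let the fingers close. It gives the time, the measured TCP pose, the force, the opening and the grip force at its end, in the units of the state.
- robot.read_state(): the state, without advancing time (a new reading comes with each control period).
- robot.read_camera(name): name is "side" or "top"; returns a dict with "pixels" (480x640x3 uint8, blue, green, red), "mtx" (3x3 intrinsics, pixels), "eye" and "rotation" of the camera in the world. Camera axes: x right, y up, looking along -z (the intrinsics and any distortion apply to the point x, -y, -z); pixel columns grow to the right and rows downward; lengths in m; the calibration is good to about 2 mm. A picture is of the moment at which its call begins. There is no depth.
- robot.close_job(): hands the job in; it is judged then, once.
The state is a dict: "t": time; "q": joint angles; "dq": joint speeds; "joint_torque": joint torques, N m; "tool_pos": TCP position; "orientation": TCP orientation; "force": force on the tool from outside, world axes, zero at the start; "wrist_torque": the same for the moment, N m; "opening": finger opening in m; "gripper_force": force on a finger pad.
Only numpy, scipy, OpenCV 4.12 (cv2) and the standard library are available. Lean on these libraries where they do the work, as an engineer would, in place of code of your own. Each camera call takes 0.05 s, during which the arm holds its last target. There are 200 camera calls.

## Working session

There is one attempt and no reset: what is moved stays moved. The work goes in short steps, Python scripts to look and compute and a tool call to move; the robot and the scene stay as the last step left them, time stands still between calls to the robot, and variables do not carry over. Pictures are saved under pics/ and viewed, at most 10 in all, crops included, and the job is handed in when it is done.

Besides the shell and the picture viewer there is one more tool, called after "Call:" by a JSON object that holds its "fn" and its "kwargs", one argument or row to a line. play_rows: Moves the arm, as the interface text tells. Its arguments: {"type":"object","properties":{"deltas":{"type":"array"},"newtons":{"type":"number"}},"required":["deltas"]}

```bash
mkdir -p pics; ls; python3 - <<'E'
from plant import robot
import cv2,numpy as np
s=robot.read_state()
print({k:np.round(v,3).tolist() for k,v in s.items()})
for n in("side","top"):
    c=robot.read_camera(n); cv2.imwrite(f"pics/{n}0.png",c["pixels"]); print(n,[k for k in c],c["mtx"],c["eye"],c["rotation"])
E
```

```text
pics
{'t': 0.0, 'q': [1.163, 0.131, 1.489, 0.0, 1.523, -0.085], 'dq': [-0.002, 0.002, -0.001, -0.0, 0.0, -0.0], 'joint_torque': [0.001, -55.982, -49.179, 0.077, 0.035, -0.0], 'tool_pos': [0.19, 0.568, 0.218], 'orientation': [-0.505, -3.1, 0.003], 'force': [0.057, 0.44, -0.439], 'wrist_torque': [-0.013, 0.035, -0.023], 'gripper_force': 0.0, 'opening': 0.093}
side ['pixels', 'mtx', 'eye', 'rotation'] [[458.19651897   0.         319.1714126 ]
 [  0.         458.19651897 238.93946543]
 [  0.           0.           1.        ]] [0.12833356 0.08137151 0.82809055] [ 0.41018237 -0.45514945 -1.60263451]
top ['pixels', 'mtx', 'eye', 'rotation'] [[589.11837983   0.         306.57527274]
 [  0.         589.11837983 230.74245561]
 [  0.           0.           1.        ]] [0.41126602 0.02269813 1.34068916] [ 0.11611166 -0.09733976 -1.54474301]
```

View pics/side0.png

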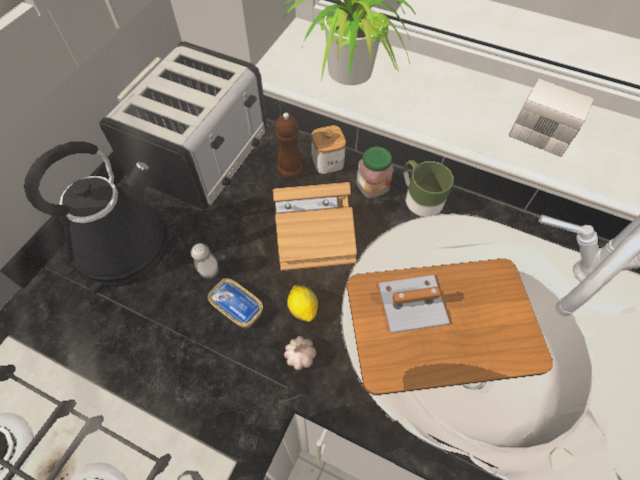

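View pics/top0.png

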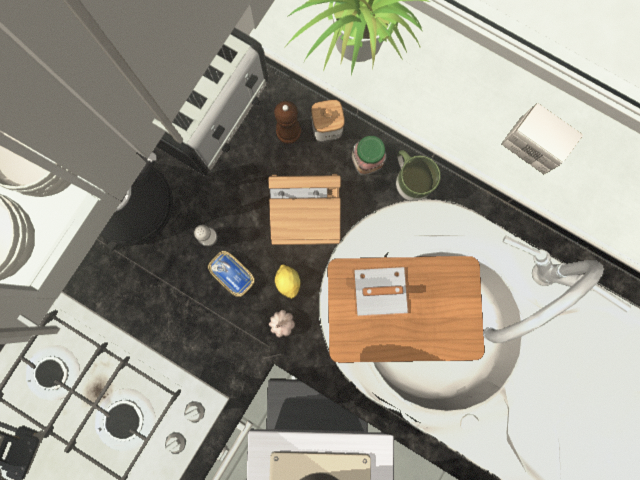

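The top view shows the press on the chopping board at about (382,291), with the grip bar at (383,291) and the holes' edge at the top. The stand is at (305,210), with the rail and pins at about row 192. In the side view the press is at (415,302), the stand at (316,228) and the rail at about (310,205). I'll zoom in on both.

```bash
cat > h.py <<'E'
import cv2,numpy as np
from plant import robot
from scipy.spatial.transform import Rotation as R
def cam(n,save=None):
    c=robot.read_camera(n); c["rotation"]=np.array(c["rotation"]); c["eye"]=np.array(c["eye"]);c["mtx"]=np.array(c["mtx"])
    c["R"]=R.from_rotvec(c["rotation"]).as_matrix() if c["rotation"].size==3 else c["rotation"]
    if save: cv2.imwrite(f"pics/{save}.png",c["pixels"])
    return c
def proj(c,P):
    p=(np.atleast_2d(P)-c["eye"])@c["R"]*[1,-1,-1]; p=p@c["mtx"].T
    return p[:,:2]/p[:,2:]
def ray(c,uv):
    d=np.linalg.inv(c["mtx"])@[uv[0],uv[1],1]; d=c["R"]@(d*[1,-1,-1]); return d/np.linalg.norm(d)
def onz(c,uv,z):
    d=ray(c,uv); return c["eye"]+d*(z-c["eye"][2])/d[2]
def tri(cs,uvs):
    A=np.zeros((3,3));b=np.zeros(3);
    for c,uv in zip(cs,uvs):
        d=ray(c,uv);M=np.eye(3)-np.outer(d,d);A+=M;b+=M@c["eye"]
    p=np.linalg.solve(A,b)
    return p,[round(float(np.linalg.norm(np.cross(ray(c,u),p-c["eye"]))*1000),1) for c,u in zip(cs,uvs)]
E
python3 - <<'E'
from h import *
t=cv2.imread("pics/top0.png");s=cv2.imread("pics/side0.png")
def crop(im,x,y,w,h,k):return cv2.resize(im[y:y+h,x:x+w],None,fx=k,fy=k,interpolation=cv2.INTER_CUBIC)
a=np.hstack([crop(t,260,165,100,75,4),crop(s,265,175,100,75,4)])
b=np.hstack([crop(t,340,260,100,75,4),crop(s,370,265,100,75,4)])
cv2.imwrite("pics/crop0.png",np.vstack([a,b]))
c=cam("top");print(proj(c,[[.19,.569,.22],[0,0,0],[.4,0,0],[.4,.2,0]]),robot.read_state()["t"])
E
```

```text
[[ 14.15126485 425.38227262]
 [318.92052781 504.10615114]
 [322.70244578 316.93989509]
 [234.045851   314.76958296]] 0.15
```

View pics/crop0.png

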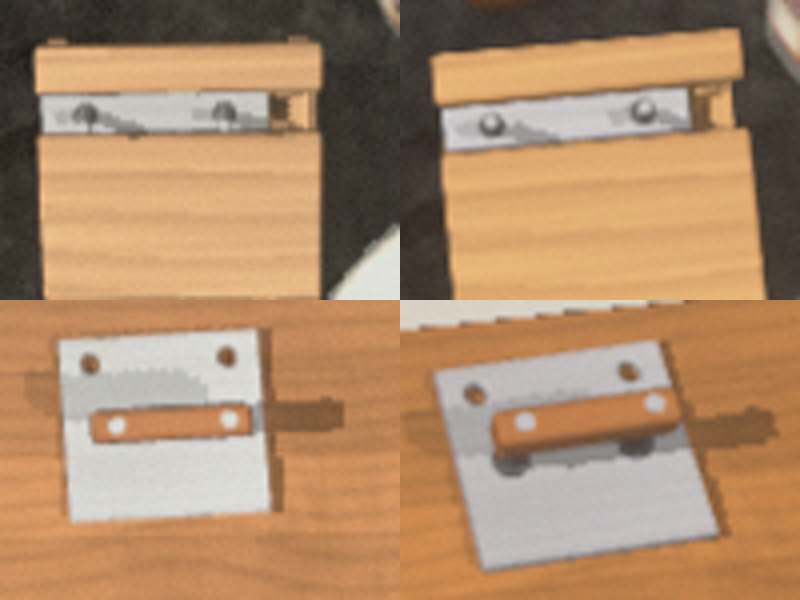

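The crop shows the press holes, bar screws and plate corners clearly. It also shows the rail's two pins, in top crop px (85,113) and (225,112) and side crop px (491,124) and (643,111). The rail sits left of the slot's middle. I'll triangulate these now.

```bash
python3 - <<'E'
from h import *
T=cam("top");S=cam("side")
f=lambda x0,y0:(lambda p:(x0+(p[0]+.5)/4-.5,y0+(p[1]+.5)/4-.5))
def show(n,ft,fs,a,b,img=True):
    p,e=tri([T,S],[ft(a),fs(b)]);print(n,np.round(p*1000,1),e);return p
ft,fs=f(340,260),f(370,265)
P={n:show(n,ft,fs,a,b) for n,a,b in [("TL",(58,38),(34,70)),("TR",(256,29),(259,40)),("BR",(272,212),(318,235)),("BL",(70,221),(84,270)),("hL",(90,64),(76,94)),("hR",(227,56),(229,72)),("sL",(117,126),(125,122)),("sR",(229,119),(255,102))]}
ft,fs=f(260,165),f(265,175)
# stand bottom corners via wood mask
B={n:show(n,ft,fs,a,b) for n,a,b in [("bTL",(37,50),(31,57)),("bTR",(322,44),(339,30)),("slL",(38,135),(42,152)),("slR",(320,130),(347,128)),("pL",(85,113),(91,124)),("pR",(225,112),(243,111))]}
I=lambda p:p
B["bBL"]=show("bBL",I,I,(272,244.5),(280,269));B["bBR"]=show("bBR",I,I,(340.5,243),(355.5,262))
for a,b in [("TL","TR"),("TR","BR"),("BL","BR"),("TL","BL"),("hL","hR"),("sL","sR")]:
    d=P[b]-P[a];print(a,b,np.round(np.linalg.norm(d)*1000,1),"ang",np.degrees(np.arctan2(d[1],d[0])).round(1))
for a,b in [("bTL","bTR"),("bBL","bBR"),("bTL","bBL"),("bTR","bBR"),("slL","slR"),("pL","pR")]:
    d=B[b]-B[a];print(a,b,np.round(np.linalg.norm(d)*1000,1),"ang",np.degrees(np.arctan2(d[1],d[0])).round(1),"slope",np.degrees(np.arctan2(d[2],np.hypot(d[0],d[1]))).round(1))
E
```

```text
TL [507.  -67.8  29.5] [0.6, 0.6]
TR [ 514.  -178.2   31.8] [1.5, 1.5]
BR [ 414.  -186.5   28.7] [0.3, 0.3]
BL [406.3 -76.1  27.3] [0.8, 0.8]
hL [492.9 -85.9  29.5] [0.8, 0.8]
hR [ 499.2 -161.8   28.9] [0.7, 0.7]
sL [457.5 -96.8  73.3] [0.5, 0.5]
sR [ 462.5 -156.7   74.2] [0.7, 0.7]
bTL [697.2 124.7  94.9] [0.6, 0.6]
bTR [704.  -30.4  93.7] [0.5, 0.5]
slL [654.7 123.3  72.5] [0.5, 0.5]
slR [661.9 -31.3  67. ] [0.6, 0.6]
pL [666.6  97.8  77.3] [0.3, 0.3]
pR [668.7  21.2  77.6] [0.5, 0.5]
bBL [560.4 119.6   9. ] [0.8, 0.8]
bBR [568.6 -35.7   1.4] [1.6, 1.6]
TL TR 110.6 ang -86.4
TR BR 100.3 ang -175.3
BL BR 110.7 ang -86.0
TL BL 101.1 ang -175.3
hL hR 76.2 ang -85.3
sL sR 60.1 ang -85.2
bTL bTR 155.3 ang -87.5 slope -0.5
bBL bBR 155.7 ang -87.0 slope -2.8
bTL bBL 161.6 ang -177.9 slope -32.1
bTR bBR 163.9 ang -177.8 slope -34.2
slL slR 154.8 ang -87.3 slope -2.0
pL pR 76.6 ang -88.4 slope 0.3
```

```bash
python3 - <<'E'
from h import *
T=cam("top");S=cam("side")
f=lambda x0,y0:(lambda p:(x0+(p[0]+.5)/4-.5,y0+(p[1]+.5)/4-.5))
ft,fs=f(340,260),f(370,265)
for n,a,b,z in [("hL",(90,64),(76,94),.033),("hR",(227,56),(229,72),.033),("sL",(117,126),(125,122),.075),("sR",(229,119),(255,102),.075)]:
    print(n,*[np.round(onz(c,g(p),z)[:2]*1000,1) for c,g,p in((T,ft,a),(S,fs,b))])
ft,fs=f(260,165),f(265,175)
for n,a,b,z in [("bTL",(37,50),(31,57),.1),("bTR",(322,44),(339,30),.1),("slL",(38,135),(42,152),.076),("slR",(320,130),(347,128),.076),("pL",(85,113),(91,124),.099),("pR",(225,112),(243,111),.099)]:
    print(n,*[np.round(onz(c,g(p),z)[:2]*1000,1) for c,g,p in((T,ft,a),(S,fs,b))])
# hypothesised board -> projected pins in crop px
yaw=np.radians(2.6);O=np.array([.636,.043,.064])
Rb=R.from_euler("zy",[yaw,-np.radians(30)]).as_matrix()
for n,v in [("pL base",(36,47,0)),("pL tip",(36,47,20)),("pR base",(36,-29,0)),("pR tip",(36,-29,20)),("TL",(74,78,0)),("TR",(74,-78,0)),("BL",(-74,78,0)),("BR",(-74,-78,0))]:
    w=O+Rb@(np.array(v)/1000); t=proj(T,w)[0];s=proj(S,w)[0]
    print(n,np.round(w*1000),"top",np.round((t-[260,165])*4),"side",np.round((s-[265,175])*4))
E
```

```text
hL [492.9 -84.9] [491.1 -86. ]
hR [ 499.1 -160.6] [ 497.  -161.2]
sL [457.6 -96.2] [456.6 -96.9]
sR [ 462.7 -155.9] [ 461.9 -157.1]
bTL [696.  123.7] [693.3 125. ]
bTR [702.6 -29.6] [699. -30.]
slL [654.1 123.5] [652.2 122.5]
slR [660.3 -30.4] [655.5 -30.6]
pL [662.2  96.8] [651.  97.]
pR [664.4  21.7] [653.3  22.5]
pL base [665.  92.  81.] top [ 95. 113.] side [101. 120.]
pL tip [655.  92.  98.] top [ 93. 125.] side [100. 116.]
pR base [668.  16.  83.] top [235. 110.] side [252. 104.]
pR tip [658.  16. 100.] top [235. 122.] side [255.  99.]
TL [697. 124.  99.] top [35. 47.] side [31. 51.]
TR [703. -32. 103.] top [324.  41.] side [340.  18.]
BL [569. 118.  25.] top [ 49. 300.] side [ 63. 345.]
BR [575. -38.  29.] top [326. 294.] side [373. 311.]
```

Call:
{"fn": "play_rows", "kwargs": {
  "deltas": [0, 0, -10, -5.8, 93, 0, 0, -10, -5.8, 93, 0, 0, 0, -5.8, 93, 0, 0, 0, -5.8, 93, -10, -30, 0, 0, 93, -10, -30, 0, 0, 93, -10, -30, 0, 0, 93, -10, -30, 0, 0, 93, -10, -30, 0, 0, 93, -10, -30, 0, 0, 93],
  "newtons": 40
}}

```text
t: 1.18
tool_pos: [0.2651, 0.3932, 0.2386]
orientation: [-0.129, 3.139, 0.0]
force: [1.0, 0.5, 0.4]
opening: 0.093
gripper_force: 0.0
```

Call:
{"fn": "play_rows", "kwargs": {
  "deltas": [-10, -35, 0, 0, 93, -10, -35, 0, 0, 93, -10, -35, 0, 0, 93, -10, -35, 0, 0, 93, -10, -35, 0, 0, 93, -10, -35, 0, 0, 93, -10, -35, 0, 0, 93, -10, -35, 0, 0, 93, -10, -35, 0, 0, 93, -10, -35, 0, 0, 93]
}}

```text
t: 2.02
tool_pos: [0.3936, 0.0521, 0.239]
orientation: [-0.129, 3.138, 0.0]
force: [-0.4, -0.0, -0.7]
opening: 0.0929
gripper_force: 0.0
```

```bash
cat >> h.py <<'E'
def to(target,yaw_y):
    "deltas in tool axes (mm) and turn (deg) to bring TCP to target (m), tool y at yaw_y deg"
    s=robot.read_state();M=R.from_rotvec(s["orientation"]).as_matrix()
    a=np.degrees(np.arctan2(M[1,1],M[0,1]))
    print("t",round(s["t"],2),"tcp",np.round(np.array(s["tool_pos"])*1000,1),"ydir",a.round(2),"zaxis",M[:,2].round(3),"F",np.round(s["force"],1),"open",round(s["opening"]*1000,1),"gf",round(s["gripper_force"],1))
    print("tool d mm",np.round(M.T@(np.array(target)-s["tool_pos"])*1000,1),"turn",round(a-yaw_y,2))
E
python3 -c "
from h import *
to([.4597,-.1265,.15],94.7)"
```

```text
t 2.02 tcp [393.6  52.1 239. ] ydir 94.71 zaxis [ 0.001  0.    -1.   ] F [-0.4 -0.  -0.7] open 92.9 gf 0.0
tool d mm [ -51.2 -183.5   89.1] turn 0.01
```

Call:
{"fn": "play_rows", "kwargs": {
  "deltas": [-8, -30, 0, 0, 93, -8, -30, 0, 0, 93, -8, -30, 10, 0, 93, -8, -30, 20, 0, 93, -8, -30, 20, 0, 93, -8, -26, 20, 0, 93, 0, 0, 17, 0, 93, 0, 0, 0, 0, 93, 0, 0, 0, 0, 93]
}}

```text
t: 2.77
tool_pos: [0.4546, -0.1172, 0.1509]
orientation: [0.128, -3.137, -0.002]
force: [0.3, 0.6, 0.7]
opening: 0.0928
gripper_force: 0.0
```

```bash
python3 -c "
from h import *
to([.4597,-.1265,.10],94.7)
c=cam('side','s1');t=cam('top','t1')
a=c['pixels'][210:360,320:520];b=t['pixels'][210:360,300:500]
cv2.imwrite('pics/c1.png',np.hstack([cv2.resize(a,None,fx=2,fy=2),cv2.resize(b,None,fx=2,fy=2)]))"
```

```text
t 2.77 tcp [ 454.6 -117.2  150.9] ydir 94.66 zaxis [-0.002  0.001 -1.   ] F [0.3 0.6 0.7] open 92.8 gf 0.0
tool d mm [-4.5 -9.7 50.9] turn -0.04
```

View pics/c1.png

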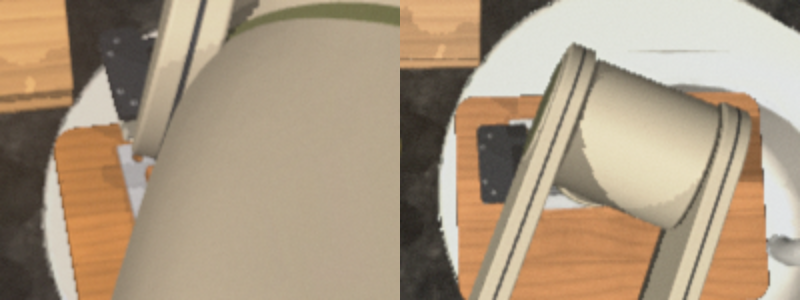

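The arm hides the press in both views; only the left plate corner shows, at (130,160). I'll align from the measured pose and descend while watching the force.

Call:
{"fn": "play_rows", "kwargs": {
  "deltas": [-4.5, -9.5, 20, 0, 93, 0, 0, 15, 0, 93, 0, 0, 10, 0, 93, 0, 0, 0, 0, 93, 0, 0, 0, 0, 93]
}}

```text
t: 3.28
tool_pos: [0.4609, -0.1261, 0.1073]
orientation: [-0.13, 3.139, -0.0]
force: [-0.4, -0.1, -0.5]
opening: 0.0927
gripper_force: 0.0
```

```bash
python3 -c "
from h import *
to([.4597,-.1265,.046],94.7)"
```

```text
t 3.28 tcp [ 460.9 -126.1  107.3] ydir 94.76 zaxis [ 0. -0. -1.] F [-0.4 -0.1 -0.5] open 92.7 gf 0.0
tool d mm [ 1.2 -0.3 61.3] turn 0.06
```

Call:
{"fn": "play_rows", "kwargs": {
  "deltas": [1.2, -0.3, 10, 0, 93, 0, 0, 10, 0, 93, 0, 0, 6, 0, 93, 0, 0, 4, 0, 93, 0, 0, 4, 0, 93, 0, 0, 3, 0, 93, 0, 0, 0, 0, 93]
}}

```text
t: 3.87
tool_pos: [0.4592, -0.1269, 0.0689]
orientation: [0.129, -3.138, -0.001]
force: [-0.7, -0.1, 1.5]
opening: 0.0934
gripper_force: 0.0
```

Call:
{"fn": "play_rows", "kwargs": {
  "deltas": [0, 0, 5, 0, 93, 0, 0, 5, 0, 93, 0, 0, 5, 0, 93, 0, 0, 5, 0, 93, 0, 0, 2.5, 0, 93, 0, 0, 0, 0, 93]
}}

```text
t: 4.37
tool_pos: [0.459, -0.1268, 0.0462]
orientation: [0.129, -3.138, -0.001]
force: [-0.3, -0.2, 0.3]
opening: 0.0928
gripper_force: 0.0
```

Call:
{"fn": "play_rows", "kwargs": {
  "deltas": [0, 0, 0, 0, 80, 0, 0, 0, 0, 80, 0, 0, 0, 0, 80, 0, 0, 0, 0, 80, 0, 0, 0, 0, 80, 0, 0, 0, 0, 80],
  "newtons": 30
}}

```text
t: 4.87
tool_pos: [0.4596, -0.127, 0.0471]
orientation: [-0.129, 3.139, 0.0]
force: [0.1, 1.4, -0.9]
opening: 0.0861
gripper_force: 30.0
```

Call:
{"fn": "play_rows", "kwargs": {
  "deltas": [0, 0, -5, 0, 80, 0, 0, -10, 0, 80, 0, 0, -15, 0, 80, 0, 0, -20, 0, 80, 0, 0, -20, 0, 80, 0, 0, -20, 0, 80, 0, 0, -20, 0, 80, 0, 0, 0, 0, 80, 0, 0, 0, 0, 80]
}}

```text
t: 5.62
tool_pos: [0.4606, -0.1275, 0.1587]
orientation: [-0.129, 3.136, -0.002]
force: [0.4, -0.3, -5.5]
opening: 0.0856
gripper_force: 30.0
```

```bash
python3 -c "
from h import *
to([.5886,.0557,.15],92.4)"
```

```text
t 5.62 tcp [ 460.6 -127.5  158.7] ydir 94.7 zaxis [ 0.003 -0.001 -1.   ] F [ 0.4 -0.3 -5.5] open 85.6 gf 30.0
tool d mm [-142.5  172.1    8.8] turn 2.3
```

Call:
{"fn": "play_rows", "kwargs": {
  "deltas": [-10, 10, 0, 0, 80, -20, 22, 0, 0, 80, -20, 25, 0, 0, 80, -20, 25, 0, 0, 80, -20, 25, 0, 0, 80, -20, 25, 0, 0, 80, -20, 25, 0, 0, 80, -10, 15, 0, 1.2, 80, 0, 0, 0, 1.1, 80, 0, 0, 0, 0, 80]
}}

```text
t: 6.45
tool_pos: [0.5839, 0.0567, 0.1547]
orientation: [0.067, -3.137, 0.0]
force: [-0.6, 0.7, -5.0]
opening: 0.0858
gripper_force: 30.0
```

```bash
python3 -c "
from h import *
to([.5864,.0556,.095],92.4)
c=cam('side','s2');t=cam('top','t2')
a=c['pixels'][150:350,200:400];b=t['pixels'][130:330,220:420]
cv2.imwrite('pics/c2.png',np.hstack([cv2.resize(a,None,fx=2,fy=2),cv2.resize(b,None,fx=2,fy=2)]))"
```

```text
t 6.45 tcp [583.9  56.7 154.7] ydir 92.45 zaxis [-0.004 -0.    -1.   ] F [-0.6  0.7 -5. ] open 85.8 gf 30.0
tool d mm [-2.6 -1.1 59.7] turn 0.05
```

View pics/c2.png

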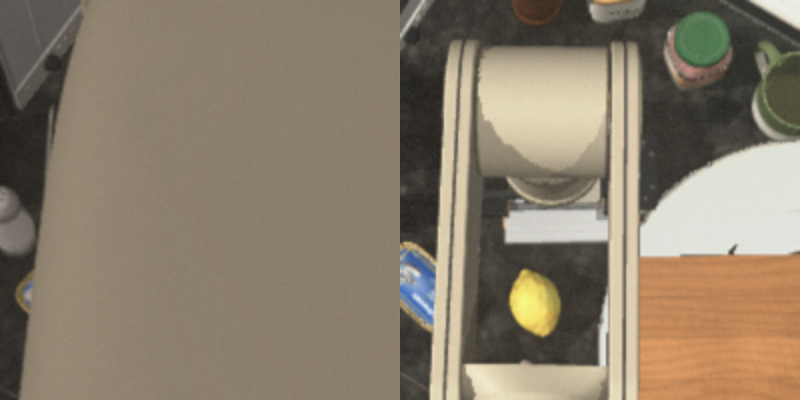

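The top view between the forearm rails shows the press's near edge, with corners at about (505,242) and (606,240) in crop px. The lemon is undisturbed at (535,300). I'll lower onto the lower part of the slope to set the tilt.

Call:
{"fn": "play_rows", "kwargs": {
  "deltas": [-2.5, -1, 15, 0, 80, 0, 0, 15, 0, 80, 0, 0, 12, 0, 80, 0, 0, 10, 0, 80, 0, 0, 4, 0, 80, 0, 0, 0, 0, 80, 0, 0, 0, 0, 80],
  "newtons": 25
}}

```text
t: 7.13
tool_pos: [0.5876, 0.0548, 0.1013]
orientation: [0.066, -3.141, 0.0]
force: [0.2, -0.0, -4.0]
opening: 0.086
gripper_force: 25.0
```

Call:
{"fn": "play_rows", "kwargs": {
  "deltas": [0, 0, 3, 0, 80, 0, 0, 3, 0, 80, 0, 0, 3, 0, 80, 0, 0, 3, 0, 80, 0, 0, 0, 0, 80]
}}

```text
t: 7.55
tool_pos: [0.5871, 0.055, 0.0883]
orientation: [0.066, -3.14, -0.0]
force: [0.1, 0.7, -4.6]
opening: 0.0863
gripper_force: 25.0
```

Call:
{"fn": "play_rows", "kwargs": {
  "deltas": [0, 0, 3, 0, 80, 0, 0, 3, 0, 80, 0, 0, 3, 0, 80, 0, 0, 0, 0, 80]
}}

```text
t: 7.88
tool_pos: [0.5863, 0.055, 0.08]
orientation: [0.066, -3.138, 0.0]
force: [-7.7, -0.1, 3.7]
opening: 0.0857
gripper_force: 25.0
```

Call:
{"fn": "play_rows", "kwargs": {
  "deltas": [0, 0, 3, 0, 80, 0, 0, 3, 0, 80, 0, 0, 3, 0, 80, 0, 0, 0, 0, 80]
}}

```text
t: 8.22
tool_pos: [0.5857, 0.055, 0.0705]
orientation: [0.066, -3.137, -0.0]
force: [-9.2, -0.5, 2.8]
opening: 0.0857
gripper_force: 25.0
```

Call:
{"fn": "play_rows", "kwargs": {
  "deltas": [0, 0, 3, 0, 80, 0, 0, 2, 0, 80, 0, 0, 1, 0, 80, 0, 0, 0, 0, 80]
}}

```text
t: 8.55
tool_pos: [0.5857, 0.055, 0.0645]
orientation: [0.066, -3.137, 0.0]
force: [-9.3, 0.0, 1.4]
opening: 0.0859
gripper_force: 25.0
```

Call:
{"fn": "play_rows", "kwargs": {
  "deltas": [0, 0, 1, 0, 80, 0, 0, 1, 0, 80, 0, 0, 0, 0, 80]
}}

```text
t: 8.8
tool_pos: [0.5857, 0.055, 0.0625]
orientation: [0.066, -3.137, 0.0]
force: [-9.6, 0.1, 0.9]
opening: 0.0857
gripper_force: 25.0
```

Call:
{"fn": "play_rows", "kwargs": {
  "deltas": [0, 0, 1, 0, 80, 0, 0, 1, 0, 80, 0, 0, 0, 0, 80]
}}

```text
t: 9.05
tool_pos: [0.5857, 0.055, 0.0605]
orientation: [0.066, -3.137, 0.0]
force: [-8.4, 0.0, 0.8]
opening: 0.0858
gripper_force: 25.0
```

Call:
{"fn": "play_rows", "kwargs": {
  "deltas": [0, 0, 1, 0, 80, 0, 0, 0, 0, 80]
}}

```text
t: 9.22
tool_pos: [0.5858, 0.055, 0.0596]
orientation: [0.066, -3.137, 0.0]
force: [-8.8, 0.1, 0.9]
opening: 0.0855
gripper_force: 25.0
```

Call:
{"fn": "play_rows", "kwargs": {
  "deltas": [0, 0, 1, 0, 80, 0, 0, 0, 0, 80]
}}

```text
t: 9.38
tool_pos: [0.5859, 0.055, 0.0586]
orientation: [0.066, -3.137, 0.0]
force: [-8.5, -0.6, 1.1]
opening: 0.0856
gripper_force: 25.0
```

Call:
{"fn": "play_rows", "kwargs": {
  "deltas": [0, 0, 1, 0, 80, 0, 0, 0, 0, 80]
}}

```text
t: 9.55
tool_pos: [0.5859, 0.055, 0.0576]
orientation: [0.066, -3.137, 0.0]
force: [-8.4, 0.3, 0.8]
opening: 0.0855
gripper_force: 25.0
```

```bash
python3 -c "
from h import *
to([.5864,.0556,.095],92.4)
t=cam('top','t3')
cv2.imwrite('pics/c3.png',cv2.resize(t['pixels'][200:280,250:350],None,fx=5,fy=5,interpolation=cv2.INTER_CUBIC))
Rb=R.from_euler('ZY',np.radians([2.4,-30])).as_matrix();O=np.array([.5857,.055,.0585+.018])-Rb@[0,0,.038]
for v in [(-50,55,0),(-50,-55,0),(-50,55,6),(-50,-55,6)]:
    w=O+Rb@(np.array(v)/1000);print(np.round(w*1000),np.round((proj(t,w)[0]-[250,200])*5))
"
```

```text
t 9.55 tcp [585.9  55.   57.6] ydir 92.42 zaxis [-0.004 -0.    -1.   ] F [-8.4  0.3  0.8] open 85.5 gf 25.0
tool d mm [ -0.4   0.6 -37.4] turn 0.02
[559. 109.  19.] [130. 223.]
[564.  -1.  19.] [374. 219.]
[556. 109.  24.] [130. 229.]
[561.  -1.  24.] [374. 224.]
```

View pics/c3.png

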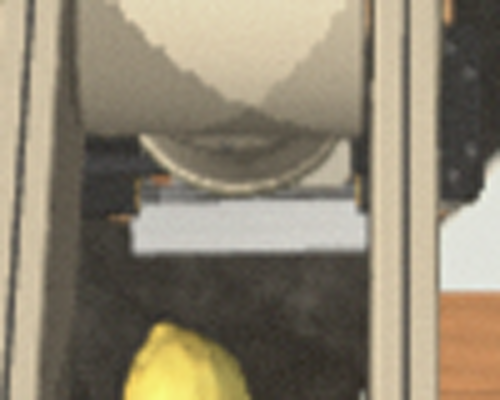

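The band at crop rows 200–253 is the press's near part. Its near-left corner at (132,253) is lower in the image than the 30° prediction of (130,229). I'll work out the tilt from that corner.

```bash
python3 -c "
from h import *
t=cam('top')
def pr(tcp,yaw,th,off=.018,k=(1,1)):
    Rb=R.from_euler('ZY',[np.radians(yaw),-np.radians(th)]).as_matrix();O=np.array(tcp)+[0,0,off]-Rb@[0,0,.038]
    return [np.round(proj(t,O+Rb@(np.array(v)/1000))[0],1) for v in((-50,55,0),(-50,55,6))]
print('before obs 272.5 251',pr([.5839,.0567,.1547],2.4,0),pr([.5839,.0567,.1547],2.4,10))
print('now obs',250+132/5,200+253/5)
for th in(0,10,15,20,25,30,35):print(th,pr([.5859,.055,.0576],2.4,th),'slid13',pr([.5859,.055,.0576],2.4,th,.031))
s=robot.read_state();print(s['wrist_torque'],s['q'])
"
```

```text
before obs 272.5 251 [array([271.9, 251.6]), array([271.7, 251.3])] [array([272.1, 248.4]), array([271.9, 248.6])]
now obs 276.4 250.6
0 [array([275.7, 255.1]), array([275.5, 254.9])] slid13 [array([275.3, 254.6]), array([275.1, 254.3])]
10 [array([275.9, 252.2]), array([275.7, 252.4])] slid13 [array([275.5, 251.6]), array([275.3, 251.8])]
15 [array([275.9, 250.5]), array([275.8, 250.9])] slid13 [array([275.6, 249.9]), array([275.4, 250.3])]
20 [array([276. , 248.7]), array([275.8, 249.3])] slid13 [array([275.6, 248. ]), array([275.5, 248.7])]
25 [array([276. , 246.7]), array([275.9, 247.6])] slid13 [array([275.7, 246.1]), array([275.5, 246.9])]
30 [array([276.1, 244.6]), array([276. , 245.7])] slid13 [array([275.7, 244. ]), array([275.6, 245.1])]
35 [array([276.1, 242.5]), array([276. , 243.7])] slid13 [array([275.8, 241.8]), array([275.6, 243.1])]
[-0.02177908  1.15972911  0.01440123] [ 6.52199610e-03  2.35435909e-01  1.67393305e+00 -7.42808150e-05
  1.23576654e+00 -1.60633119e+00]
```

Call:
{"fn": "play_rows", "kwargs": {
  "deltas": [0, 0, 0, 0, 80, 0, 0, -4, 0, 80, 0, 0, -8, 0, 80, 0, 0, -12, 0, 80, 0, 0, -15, 0, 80, 0, 0, -15, 0, 80, 0, 0, -15, 0, 80, 0, 0, -15, 0, 80, 0, 0, 0, 0, 80, 0, 0, 0, 0, 80],
  "newtons": 40
}}

```text
t: 10.48
tool_pos: [0.5891, 0.055, 0.1443]
orientation: [-0.066, 3.137, -0.0]
force: [0.0, 0.1, -4.4]
opening: 0.0854
gripper_force: 40.0
```

```bash
python3 -c "
from h import *
to([.5864,.0556,.095],92.4)
t=cam('top','t4');s=cam('side','s4')
cv2.imwrite('pics/c4.png',np.hstack([cv2.resize(x,(400,300),interpolation=cv2.INTER_CUBIC) for x in (t['pixels'][200:275,255:355],s['pixels'][180:420,180:500])]))
st=robot.read_state();print(st['wrist_torque'])
"
```

```text
t 10.48 tcp [589.1  55.  144.3] ydir 92.4 zaxis [ 0.004  0.    -1.   ] F [ 0.   0.1 -4.4] open 85.4 gf 40.0
tool d mm [ 2.9  0.7 49.3] turn 0.0
[ 0.00804636  0.01154726 -0.05025686]
```

View pics/c4.png

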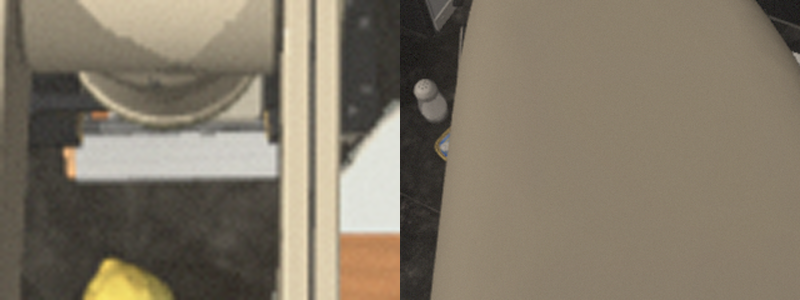

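The near-left corner of the press is now at about crop (77,180), which is full-image (274.4,245.1). The side camera sees only the arm. I'll test the tilt and slip hypotheses against this corner and the wrist moment.

```bash
python3 -c "
from h import *
t=cam('top')
def pr(tcp,yaw,th,off=.018,dx=0):
    Rb=R.from_euler('ZY',[np.radians(yaw),-np.radians(th)]).as_matrix();O=np.array(tcp)+[dx,0,off]-Rb@[0,0,.038]
    return [np.round(proj(t,O+Rb@(np.array(v)/1000))[0],1) for v in((-50,55,0),(-50,55,6))]
print('obs 274.4 245.1')
for th in(0,10,15,20,25,30,35):print(th,pr([.5891,.055,.1443],2.4,th),'slid13',pr([.5891,.055,.1443],2.4,th,.031),'dx-12',pr([.5891,.055,.1443],2.4,th,.018,-.012))
w=[]
for i in range(12):
    robot.read_camera('top');s=robot.read_state();w.append(np.r_[s['force'],s['wrist_torque']])
print(np.mean(w,0).round(4),np.std(w,0).round(4))
"
```

```text
obs 274.4 245.1
0 [array([273.1, 249.6]), array([272.9, 249.3])] slid13 [array([272.7, 249. ]), array([272.5, 248.6])] dx-12 [array([272.9, 255.4]), array([272.7, 255.1])]
10 [array([273.3, 246.5]), array([273.1, 246.7])] slid13 [array([272.9, 245.8]), array([272.7, 246. ])] dx-12 [array([273.1, 252.2]), array([273. , 252.4])]
15 [array([273.4, 244.7]), array([273.2, 245.2])] slid13 [array([273., 244.]), array([272.8, 244.4])] dx-12 [array([273.2, 250.4]), array([273.1, 250.9])]
20 [array([273.5, 242.8]), array([273.3, 243.4])] slid13 [array([273.1, 242.1]), array([272.9, 242.7])] dx-12 [array([273.3, 248.5]), array([273.1, 249.1])]
25 [array([273.6, 240.7]), array([273.4, 241.6])] slid13 [array([273.2, 240. ]), array([273. , 240.9])] dx-12 [array([273.4, 246.4]), array([273.2, 247.3])]
30 [array([273.6, 238.5]), array([273.5, 239.6])] slid13 [array([273.2, 237.8]), array([273. , 238.9])] dx-12 [array([273.4, 244.1]), array([273.3, 245.3])]
35 [array([273.6, 236.2]), array([273.5, 237.5])] slid13 [array([273.2, 235.4]), array([273.1, 236.8])] dx-12 [array([273.5, 241.8]), array([273.3, 243.2])]
[-0.1131 -0.1572 -4.2868  0.0133  0.0113  0.0053] [0.5477 0.578  0.3877 0.0268 0.031  0.0362]
```

The constant, strongly backward force, the flush height, the corner position and the near-zero wrist moment all fit one explanation. The plate turned about its stuck far edge to about 28°, and the bar slid about 11 mm backwards in the pads. I'll set it flush along the board's normal, where that drag vanishes, and measure the contact.

Call:
{"fn": "play_rows", "kwargs": {
  "deltas": [0, 0, 15, 0, 80, 0, 0, 15, 0, 80, 0, 0, 15, 0, 80, 0, 0, 9, 0, 80, 0, 0, 0, 0, 80, 0, 0, 0, 0, 80],
  "newtons": 35
}}

```text
t: 11.73
tool_pos: [0.5872, 0.055, 0.0878]
orientation: [0.066, -3.14, 0.0]
force: [0.1, -0.3, -3.6]
opening: 0.0854
gripper_force: 35.0
```

Call:
{"fn": "play_rows", "kwargs": {
  "deltas": [-2, 0, 3.5, 0, 80, -2, 0, 3.5, 0, 80, -2, 0, 3.5, 0, 80, -1, 0, 1.7, 0, 80, 0, 0, 0, 0, 80]
}}

```text
t: 12.15
tool_pos: [0.5946, 0.0552, 0.0755]
orientation: [0.066, -3.14, 0.0]
force: [-0.2, 0.2, -4.5]
opening: 0.0857
gripper_force: 35.0
```

Call:
{"fn": "play_rows", "kwargs": {
  "deltas": [-1.5, 0, 2.6, 0, 80, -1, 0, 1.7, 0, 80, 0, 0, 0, 0, 80]
}}

```text
t: 12.4
tool_pos: [0.597, 0.0554, 0.0711]
orientation: [0.066, -3.14, -0.0]
force: [-0.9, -0.1, -4.0]
opening: 0.0857
gripper_force: 35.0
```

Call:
{"fn": "play_rows", "kwargs": {
  "deltas": [-0.5, 0, 0.87, 0, 80, -0.5, 0, 0.87, 0, 80, 0, 0, 0, 0, 80]
}}

```text
t: 12.65
tool_pos: [0.5981, 0.0554, 0.0698]
orientation: [0.066, -3.141, 0.0]
force: [-0.4, -0.1, -5.2]
opening: 0.0855
gripper_force: 35.0
```

Call:
{"fn": "play_rows", "kwargs": {
  "deltas": [-0.5, 0, 0.87, 0, 80, -0.5, 0, 0.87, 0, 80, 0, 0, 0, 0, 80]
}}

```text
t: 12.9
tool_pos: [0.599, 0.0554, 0.068]
orientation: [0.066, -3.141, 0.0]
force: [-0.8, 0.0, -4.4]
opening: 0.0857
gripper_force: 35.0
```

Call:
{"fn": "play_rows", "kwargs": {
  "deltas": [-0.5, 0, 0.87, 0, 80, -0.5, 0, 0.87, 0, 80, 0, 0, 0, 0, 80]
}}

```text
t: 13.15
tool_pos: [0.6001, 0.0555, 0.0663]
orientation: [0.066, -3.141, 0.0]
force: [-0.6, 0.4, -3.8]
opening: 0.0858
gripper_force: 35.0
```

Call:
{"fn": "play_rows", "kwargs": {
  "deltas": [-0.5, 0, 0.87, 0, 80, 0, 0, 0, 0, 80]
}}

```text
t: 13.32
tool_pos: [0.6001, 0.0555, 0.0656]
orientation: [0.066, -3.14, 0.0]
force: [-5.2, -1.0, 0.6]
opening: 0.0854
gripper_force: 35.0
```

Call:
{"fn": "play_rows", "kwargs": {
  "deltas": [-0.5, 0, 0.87, 0, 80, 0, 0, 0, 0, 80]
}}

```text
t: 13.48
tool_pos: [0.6001, 0.0555, 0.0647]
orientation: [0.066, -3.139, 0.0]
force: [-7.6, 0.2, 2.8]
opening: 0.0858
gripper_force: 35.0
```

Call:
{"fn": "play_rows", "kwargs": {
  "deltas": [-0.5, 0, 0.87, 0, 80, 0, 0, 0, 0, 80]
}}

```text
t: 13.65
tool_pos: [0.6002, 0.0555, 0.0646]
orientation: [0.066, -3.138, 0.0]
force: [-13.6, -1.1, 9.6]
opening: 0.0859
gripper_force: 35.0
```

Call:
{"fn": "play_rows", "kwargs": {
  "deltas": [-0.5, 0, 0.87, 0, 80, 0, 0, 0, 0, 80]
}}

```text
t: 13.82
tool_pos: [0.6004, 0.0555, 0.0644]
orientation: [0.066, -3.137, 0.0]
force: [-18.5, 0.0, 15.8]
opening: 0.0856
gripper_force: 35.0
```

Contact came at first on the far edge and then turned stiff, so the plate is flush (tool at x 600.2, z 64.6). I'll lift 2 mm off the face and slide up the slope to feel the pins with the far edge.

Call:
{"fn": "play_rows", "kwargs": {
  "deltas": [2, 0, -3.5, 0, 80, 0, 0, 0, 0, 80, -1.7, 0, -1, 0, 80, -1.7, 0, -1, 0, 80, -1.7, 0, -1, 0, 80, 0, 0, 0, 0, 80],
  "newtons": 50
}}

```text
t: 14.32
tool_pos: [0.6058, 0.0557, 0.0696]
orientation: [-0.066, 3.14, 0.0]
force: [0.3, 0.3, -4.4]
opening: 0.0857
gripper_force: 50.0
```

Call:
{"fn": "play_rows", "kwargs": {
  "deltas": [-0.87, 0, -0.5, 0, 80, -0.87, 0, -0.5, 0, 80, 0, 0, 0, 0, 80]
}}

```text
t: 14.57
tool_pos: [0.6071, 0.0558, 0.0705]
orientation: [-0.066, 3.141, 0.0]
force: [-0.4, -0.5, -4.5]
opening: 0.0852
gripper_force: 50.0
```

Call:
{"fn": "play_rows", "kwargs": {
  "deltas": [-0.87, 0, -0.5, 0, 80, 0, 0, 0, 0, 80]
}}

```text
t: 14.73
tool_pos: [0.6079, 0.0558, 0.071]
orientation: [-0.066, 3.141, -0.0]
force: [0.1, 0.4, -3.8]
opening: 0.0853
gripper_force: 50.0
```

Call:
{"fn": "play_rows", "kwargs": {
  "deltas": [-0.87, 0, -0.5, 0, 80, 0, 0, 0, 0, 80]
}}

```text
t: 14.9
tool_pos: [0.6088, 0.0558, 0.0716]
orientation: [-0.066, 3.141, -0.0]
force: [-0.2, 0.2, -4.2]
opening: 0.0852
gripper_force: 50.0
```

Call:
{"fn": "play_rows", "kwargs": {
  "deltas": [-0.87, 0, -0.5, 0, 80, 0, 0, 0, 0, 80]
}}

```text
t: 15.07
tool_pos: [0.609, 0.0559, 0.0717]
orientation: [0.066, -3.14, -0.0]
force: [-1.0, -0.1, -4.1]
opening: 0.085
gripper_force: 50.0
```

Call:
{"fn": "play_rows", "kwargs": {
  "deltas": [-0.87, 0, -0.5, 0, 80, 0, 0, 0, 0, 80]
}}

```text
t: 15.23
tool_pos: [0.6092, 0.0559, 0.0718]
orientation: [0.066, -3.138, -0.0]
force: [-4.6, -0.1, -3.7]
opening: 0.0854
gripper_force: 50.0
```

Call:
{"fn": "play_rows", "kwargs": {
  "deltas": [-0.87, 0, -0.5, 0, 80, 0, 0, 0, 0, 80]
}}

```text
t: 15.4
tool_pos: [0.6094, 0.056, 0.0719]
orientation: [0.066, -3.137, -0.0]
force: [-6.5, -0.3, -5.3]
opening: 0.0856
gripper_force: 50.0
```

The far edge meets the pins at tool x 609.1, z 71.75, right where expected. From there the seat is 18 mm up-slope. I'll back off, lift along the normal, go over the pins and come down along the normal.

Call:
{"fn": "play_rows", "kwargs": {
  "deltas": [3, 0, 1.5, 0, 80, 2.5, 0, -4.3, 0, 80, 3, 0, -5.2, 0, 80, 3.5, 0, -6, 0, 80, 3.5, 0, -6, 0, 80, -5, 0.4, -3, 0, 80, -6, 0.4, -3.5, 0, 80, -6, 0, -3.5, 0, 80, 0, 0, 0, 0, 80, 0, 0, 0, 0, 80]
}}

```text
t: 16.23
tool_pos: [0.6135, 0.0568, 0.1032]
orientation: [-0.066, 3.14, -0.0]
force: [-0.0, -0.9, -4.7]
opening: 0.0854
gripper_force: 50.0
```

```bash
python3 -c "
from h import *
to([.6255-.012,.0575-.0005,.0792+.0208],92.4)"
```

```text
t 16.23 tcp [613.5  56.8 103.2] ydir 92.41 zaxis [ 0.001 -0.    -1.   ] F [-0.  -0.9 -4.7] open 85.4 gf 50.0
tool d mm [-0.   0.2  3.2] turn 0.01
```

Call:
{"fn": "play_rows", "kwargs": {
  "deltas": [1.4, 0.2, 0.8, 0, 80, -1.5, 0, 2.6, 0, 80, -1, 0, 1.7, 0, 80, -0.5, 0, 0.9, 0, 80, 0, 0, 0, 0, 80]
}}

```text
t: 16.65
tool_pos: [0.6139, 0.0571, 0.0962]
orientation: [0.066, -3.14, -0.0]
force: [-0.1, 0.1, -4.2]
opening: 0.0853
gripper_force: 50.0
```

Call:
{"fn": "play_rows", "kwargs": {
  "deltas": [-0.5, 0, 0.87, 0, 80, -0.5, 0, 0.87, 0, 80, 0, 0, 0, 0, 80]
}}

```text
t: 16.9
tool_pos: [0.6153, 0.0572, 0.095]
orientation: [0.066, -3.141, -0.0]
force: [-0.3, -0.3, -3.8]
opening: 0.0854
gripper_force: 50.0
```

Call:
{"fn": "play_rows", "kwargs": {
  "deltas": [-0.5, 0, 0.87, 0, 80, -0.5, 0, 0.87, 0, 80, 0, 0, 0, 0, 80]
}}

```text
t: 17.15
tool_pos: [0.6163, 0.0571, 0.0933]
orientation: [0.066, -3.141, 0.0]
force: [0.1, 0.1, -4.5]
opening: 0.0853
gripper_force: 50.0
```

Call:
{"fn": "play_rows", "kwargs": {
  "deltas": [-1, 0, 0.6, 0, 80, -0.5, 0, 0.87, 0, 80, -0.5, 0, 0.87, 0, 80, 0, 0, 0, 0, 80]
}}

```text
t: 17.48
tool_pos: [0.6182, 0.0573, 0.0908]
orientation: [0.066, -3.141, -0.0]
force: [-0.3, -0.5, -4.5]
opening: 0.0852
gripper_force: 50.0
```

Call:
{"fn": "play_rows", "kwargs": {
  "deltas": [-0.5, 0, 0.87, 0, 80, -0.5, 0, 0.87, 0, 80, -0.5, 0, 0.87, 0, 80, 0, 0, 0, 0, 80]
}}

```text
t: 17.82
tool_pos: [0.6197, 0.0573, 0.0882]
orientation: [0.066, -3.141, -0.0]
force: [0.1, -0.1, -4.4]
opening: 0.0853
gripper_force: 50.0
```

Call:
{"fn": "play_rows", "kwargs": {
  "deltas": [-0.5, 0, 0.87, 0, 80, -0.5, 0, 0.87, 0, 80, -0.5, 0, 0.87, 0, 80, 0, 0, 0, 0, 80]
}}

```text
t: 18.15
tool_pos: [0.6212, 0.0574, 0.0856]
orientation: [0.066, -3.141, 0.0]
force: [-0.6, -0.0, -3.9]
opening: 0.0851
gripper_force: 50.0
```

Call:
{"fn": "play_rows", "kwargs": {
  "deltas": [-0.5, 0, 0.87, 0, 80, -0.5, 0, 0.87, 0, 80, -0.5, 0, 0.87, 0, 80, -0.5, 0, 0.87, 0, 80, -0.5, 0, 0.87, 0, 80, 0, 0, 0, 0, 80]
}}

```text
t: 18.65
tool_pos: [0.6237, 0.0575, 0.0813]
orientation: [0.066, -3.141, 0.0]
force: [-0.5, 0.0, -4.2]
opening: 0.0854
gripper_force: 50.0
```

Call:
{"fn": "play_rows", "kwargs": {
  "deltas": [-0.5, 0, 0.87, 0, 80, -0.5, 0, 0.87, 0, 80, 0, 0, 0, 0, 80]
}}

```text
t: 18.9
tool_pos: [0.6248, 0.0575, 0.0796]
orientation: [0.066, -3.141, 0.0]
force: [-0.2, 0.1, -3.9]
opening: 0.0859
gripper_force: 50.0
```

Call:
{"fn": "play_rows", "kwargs": {
  "deltas": [-0.5, 0, 0.87, 0, 80, 0, 0, 0, 0, 80]
}}

```text
t: 19.07
tool_pos: [0.6251, 0.0576, 0.079]
orientation: [0.066, -3.14, 0.0]
force: [-3.7, -0.1, -1.4]
opening: 0.0857
gripper_force: 50.0
```

The plate is flush at the predicted height. I'll check the pins have it by pulling gently down-slope.

Call:
{"fn": "play_rows", "kwargs": {
  "deltas": [0.5, 0, 0.1, 0, 80, 0.9, 0, 0.5, 0, 80, 0.9, 0, 0.5, 0, 80, 0.9, 0, 0.5, 0, 80, 0, 0, 0, 0, 80]
}}

```text
t: 19.48
tool_pos: [0.6233, 0.0575, 0.0781]
orientation: [-0.065, 3.138, 0.0]
force: [4.6, 0.8, -2.7]
opening: 0.0854
gripper_force: 50.0
```

Call:
{"fn": "play_rows", "kwargs": {
  "deltas": [0, 0, 0, 0, 93, 0, 0, 0, 0, 93, 0, 0, 0, 0, 93, 0, 0, 0, 0, 93, 0, 0, 0, 0, 93, 0, 0, 0, 0, 93]
}}

```text
t: 19.98
tool_pos: [0.622, 0.0574, 0.0773]
orientation: [0.066, -3.141, 0.0]
force: [0.3, -1.0, 0.1]
opening: 0.0931
gripper_force: 0.0
```

Call:
{"fn": "play_rows", "kwargs": {
  "deltas": [0, 0, -4, 0, 93, 0, 0, -6, 0, 93, 0, 0, -8, 0, 93, 0, 0, -10, 0, 93, 0, 0, -15, 0, 93, 0, 0, -20, 0, 93, 0, 0, -20, 0, 93, 0, 0, -20, 0, 93, 0, 0, -20, 0, 93]
}}

```text
t: 20.73
tool_pos: [0.6223, 0.0574, 0.2028]
orientation: [-0.066, 3.139, -0.0]
force: [0.4, -0.8, -0.1]
opening: 0.0931
gripper_force: 0.0
```

Call:
{"fn": "play_rows", "kwargs": {
  "deltas": [8, -30, 0, 0, 93, 8, -30, 0, 0, 93, 8, -30, 0, 0, 93, 8, -30, 0, 0, 93, 8, -30, 0, 0, 93, 8, -30, 0, 0, 93, 8, -30, 0, 0, 93, 8, -30, 0, 0, 93, 8, -30, 0, 0, 93, 0, 0, 0, 0, 93]
}}

```text
t: 21.57
tool_pos: [0.5603, -0.2207, 0.2018]
orientation: [-0.059, 3.14, -0.005]
force: [0.5, 1.0, 0.1]
opening: 0.093
gripper_force: 0.0
```

```bash
python3 -c "
from h import *
t=cam('top','t5');s=cam('side','s5');print(robot.read_state()['t'])
cv2.imwrite('pics/c5.png',np.hstack([cv2.resize(x,(400,400),interpolation=cv2.INTER_CUBIC) for x in (t['pixels'][160:260,255:355],s['pixels'][170:280,260:370])]))
"
```

```text
21.6667
```

View pics/c5.png

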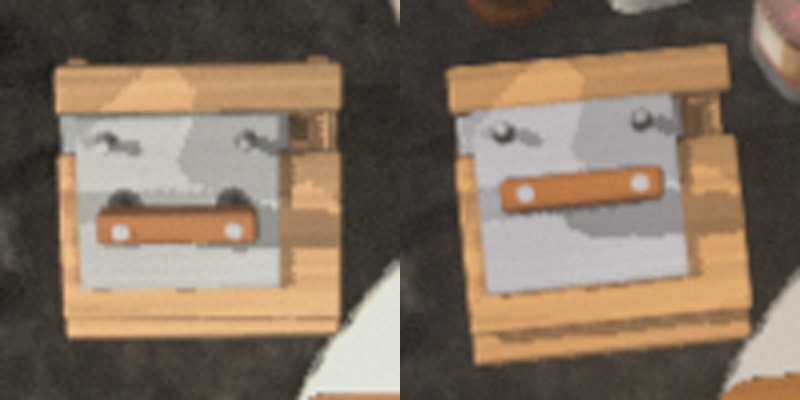

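The press lies flat on the sloped face with both pins through its holes: (105,138) and (245,138) in the top crop, (502,132) and (642,120) in the side crop. The grip faces outwards and the arm is clear, so I'm handing in.

```bash
python3 -c "
from plant import robot
print(robot.close_job())"
```

```text
the job is handed in; nothing more can be done
None
```

The press hangs on both pins, flat against the board with the grip outwards, and the job was handed in at about 22 s with no verdict reported back; I saw no contact with the bystanders but didn't measure their positions at the end.

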